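# Put the scraper away and release the locked-out tray drawer

## Robot

A 6-joint arm with a two-finger parallel gripper is mounted at the origin on the work surface. World frame = base frame: x ahead of the robot, y to its left, z up, the work surface at z = 0. Lengths are in mm, angles in rad, forces in N, time in s.
With the tool pointing down it reaches from about 350 to 775 mm from the base axis. Payload 7.3 kg.
Tool frame: the origin (TCP) lies on the centre line of the jaws, within the pads' length; the fingertips stand 17 mm ahead of it and the grasp point (between the pads) lies 2 mm behind it; z points along the fingers, y is the line along which they close (so a half turn about z gives the same grasp; the last joint's range is limited). The gripper opens to 92 mm and grips with 3 to 60 N. Pads are 19 mm wide; open, the fingers measure 130 mm over their backs; the gripper's body (75 mm by 190 mm) begins 47 mm behind the grasp point.
Start: joints at [-1.465, 0.342, 1.524, -0, 1.275, -0.146], TCP at [130.824, -508.457, 243.741] pointing down, gripper open.
Joint ranges: [-2.53, 2.53], [-0.77, 2.02], [0.04, 2.7], [-1, 4.14], [0.28, 2.66], [-3.11, 3.11]. Speed limits (rad/s): [2.57, 2.57, 3.14, 3.14, 3.14, 3.14].

## Interface

Orientations are given as [roll, pitch, yaw] about the fixed x, y, z axes, in that order (R = Rz(yaw) Ry(pitch) Rx(roll)).
In Python, from plant import bot gives the robot as it stands. The module is installed in compiled form; this text tells all that it offers.
- The arm moves only by the shell command python3 -m pendant 'ROWS'. ROWS is JSON, a list of rows, each a list of 3 entries, a list of its own where there are three numbers: the shift along the world's x, y, z as a fraction of full scale, then the turn, a rotation vector about the world's x, y, z as a fraction of full scale, then the opening, from -1 (shut) to 1 (fully open), so that 0 is half open. In form: [[[tx, ty, tz], [rx, ry, rz], claw], ...]. A call has exactly 10 rows; each row shifts and turns the commanded pose from where the row before left it; what a row does not reach is not made up. Full scale, the value 1, is 30 mm for a shift and 0.12 rad for a turn. A row lasts 1/12 s, in which the tool goes at most 41.7 mm and 7.16 degrees, less where a joint would pass 70% of its speed; a pose out of reach is approached as far as the arm can. A call with a number of a shift or a turn outside -1 to 1 is refused whole. A call with a gripper value outside its range is refused whole. The fingers move at their own pace and stop on an object; the grip force is fixed at half the most. Time passes only in rows, so rows that do not move let the fingers close, or fill a call up. It gives the time, the measured TCP pose, the force, the opening and the grip force at its end, in the units of the state.
- bot.get_obs(): the state, without advancing time (a new reading comes with each control period).
- bot.capture(name): name is "side" or "top"; returns the picture (384x512x3 uint8, blue, green, red); there is no depth.
- bot.camera_params(name): a dict with "fovy" (degrees; the focal length in pixels is half the picture's height over the tangent of half this angle, whatever the lens; pixels are square), "cx", "cy" (the principal point, pixels), "distortion" ([k1, k2, p1, p2, k3] as OpenCV has them; the pictures are not rectified), "camera_from_world" (4x4, takes a point from world to camera coordinates). Camera axes: x right, y down, z forward; pixel columns grow to the right and rows downward; lengths in mm; the calibration is good to about 2 mm. A picture is of the moment at which its call begins. camera_params takes no time and is no camera call.
- bot.close_job(): hands the job in; it is judged then, once.
The state is a dict: "time": time; "joint_positions": joint angles; "dq": joint speeds; "tau": joint torques, N m; "tool_pos": TCP position; "tcp_rot": TCP orientation; "contact_force": force on the tool from outside, world axes, zero at the start; "moment": the same for the moment, N m; "grip_width": finger opening in mm; "finger_force": force on a finger pad.
Only numpy, scipy, OpenCV 4.12 (cv2) and the standard library are available. Lean on these libraries where they do the work, as an engineer would, in place of code of your own. Each camera call takes 0.05 s, during which the arm holds its last target. There are 200 camera calls.

## Task

The tool drawer on the bench is locked out at full extension. Lay the scraper flat in its own cut-out in the drawer's tool tray and let go of it, then press down the release lever on the drawer's slide and ease the drawer fully home, without slamming it and without disturbing the other things on the bench; let the lever spring back up.

Things in the scene. Friction and masses are not known exactly. Their poses are not given: they have to be found in the camera images.
- scraper_mid (a point): Centre of the loose scraper's wooden handle (100 long, 22 wide, 24 high), 12 mm above its flat underside. +x along the handle to the blade, z up. A dark neck, then a steel blade 56 wide, 3 thick, level with the underside; the blade's edge is 100 mm from this point. 90 g, balances about 15 mm from here towards the blade. Starts flat on the bench right of the drawer.
- scraper_blade (a point): Middle of the scraper blade's front edge, 1.5 mm above its underside; axes as scraper_mid.
- pocket (a point): Where scraper_mid lies when seated in its cut-out in the drawer's dark tray; moves with the drawer. +x into the cabinet (the blade points there), +y to the lever side, z up. Cut-out: the scraper's outline, 3 mm play all round, 9 mm deep, floor 12 mm below this point, 35 mm above the bench. Finger recess across the handle, as deep, x from -22 to +18 mm, 50 mm to either side.
- drawer (a joint): How far the drawer is out, m: 0 = fully home, panel against the cabinet; about 0.23 = locked out at full extension (start; play 0.226 to 0.232). The lock lets it in only while the lever is down; once below 0.20 the lever may be let go and does not catch again on the way in. It slides with 2 to 3 N and stays where left. A cutter is fixed in the tray's other, narrower pocket.
- drawer_front (a point): Middle of the top edge of the outer face of the drawer's grey front panel, 60 mm above the bench. Panel 190 wide, 12 thick, 42 high, no handle: it is pushed. +x into the cabinet, the way it closes; z up. The drawer's other sides are level with the tray surface. Cabinet: grey, 280 deep, 260 wide, 117 high with the papers on it.
- lever (a joint): Angle of the release lever, rad: 0 = up (sprung, locks the drawer), 0.09 = fully down. It frees the drawer from about 0.04 on. Push the drawer only after the lever is down: a tooth pushed hard against its catch jams. It springs back by itself when let go.
- lever_pad (a point): Middle of the top of the lever's thumb pad, 70 mm above the bench when up. Dark steel pad 34 long (x), 28 wide, in front of and beside the end of the front panel, on a long bar. Pressing 6 mm frees the lock, 13 mm is the stop; 3 N at first, 5 N at the stop. Rear edge turned up 10 mm high, 14 mm from here in +x, may be pushed on. +x into the cabinet. It stays outside the cabinet even when home.
- tape_roll: Clear ring of tape, 84 mm across, 24 high, lying on the bench; bystander; origin under its centre.
- marker: White marker pen with black cap, 135 long, 18 thick, lying; bystander; origin under its middle, x along it.
- calculator: White pocket calculator 140 x 85 x 17 mm, lying; bystander; origin under its centre.
- jar: Jar 60 mm across, 75 high; bystander; origin under its centre.
There are look-alikes about, which are no part of the job. Leave any blue look-alike of the part that bears scraper_mid alone.

How it is judged:
By the outcome, as a careful person would: the job done as asked, in the order asked, and still so for the second after the job is handed in, with the robot touching nothing.
It also fails if it takes over 61 s, if anything falls off the work surface, if the arm or the gripper's body presses on something with over 40 N, if the wrist force passes 120 N, or if a joint passes its speed limit or range.

## Working session

There is one attempt and no reset: what is moved stays moved. The work goes in short steps, Python scripts to look and compute and a shell command to move; the robot and the scene stay as the last step left them, time stands still between calls to the robot, and variables do not carry over. Pictures are saved under pics/ and viewed, at most 10 in all, crops included, and the job is handed in when it is done.

```bash
mkdir -p pics; cat > h.py <<'E'
import numpy as np, cv2
from plant import bot
def K(n):
    p=bot.camera_params(n); f=192/np.tan(np.radians(p["fovy"])/2)
    return np.array([[f,0,p["cx"]],[0,f,p["cy"]],[0,0,1]]),np.array(p["distortion"],float),np.array(p["camera_from_world"])
def ray(n,uv):
    k,d,T=K(n); q=cv2.undistortPoints(np.array(uv,float).reshape(-1,1,2),k,d).reshape(-1,2)
    R=T[:3,:3]; c=-R.T@T[:3,3]; return c,np.c_[q,np.ones(len(q))]@R
def onplane(n,uv,z):
    c,v=ray(n,uv); return c+v*((z-c[2])/v[:,2])[:,None]
def proj(n,P):
    k,d,T=K(n); return cv2.projectPoints(np.array(P,float).reshape(-1,1,3),cv2.Rodrigues(T[:3,:3])[0],T[:3,3],k,d)[0].reshape(-1,2)
def snap(n,name):
    im=bot.capture(n); cv2.imwrite(f"pics/{name}.png",im); return im
E
python3 - <<'E'
from h import *
for n in("top","side"):
    snap(n,n+"0"); k,d,T=K(n); print(n,k[0,0],d,-T[:3,:3].T@T[:3,3],T[:3,:3].round(2))
o=bot.get_obs();print(o)
E
```

```text
top 434.96377201867176 [-0.12631764  0.          0.          0.          0.        ] [ 307.77444668  -75.46282203 1298.58875795] [[ 0.01 -1.    0.01]
 [-0.99 -0.01 -0.15]
 [ 0.15 -0.01 -0.99]]
side 497.60660726440267 [-0.19673569  0.          0.          0.          0.        ] [  326.42319371 -1128.82308034   883.6285256 ] [[ 0.98 -0.19 -0.02]
 [-0.13 -0.6  -0.79]
 [ 0.13  0.78 -0.61]]
{'time': 0.1, 'joint_positions': array([-1.46501399e+00,  3.42614642e-01,  1.52492676e+00, -3.47154697e-05,
        1.27537087e+00, -1.45986057e-01]), 'dq': array([-0.00099424, -0.00021071, -0.00208604,  0.00077434,  0.0002217 ,
        0.000197  ]), 'tau': array([ 1.43660036e-03, -4.32005811e+01, -2.44693959e+01,  7.19862012e-02,
        5.25501603e-02, -5.29328952e-05]), 'tool_pos': array([ 130.7694061 , -508.10583326,  243.13253082]), 'tcp_rot': array([-3.14028224e+00, -1.59116973e-04,  2.51778421e-01]), 'contact_force': array([ 0.05359847, -0.16380183,  0.51505379]), 'moment': array([-0.02361513,  0.01833894,  0.00801328]), 'finger_force': 0.0, 'grip_width': 92.05135809651807}
```

View pics/top0.png

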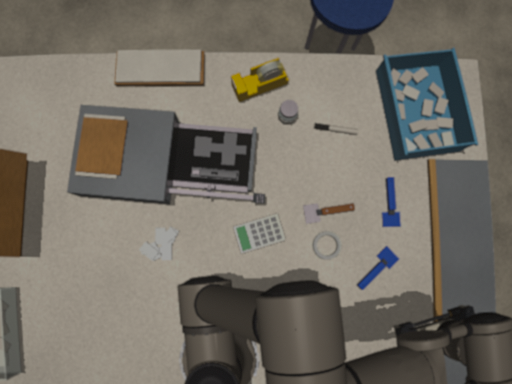

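View pics/side0.png

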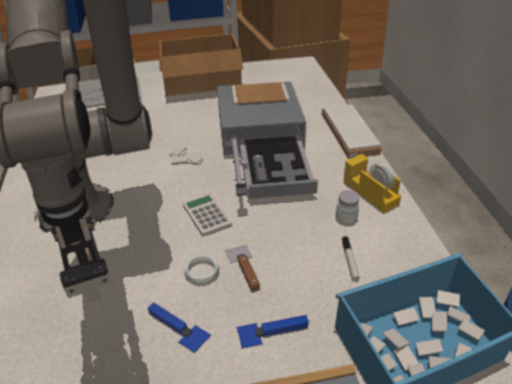

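Top view: the scraper with the wooden handle is at about (337,209), blade at (311,213). Two blue look-alikes are at (391,203) and (378,268), and I leave those alone. The drawer is at (170-257,125-200) and opens to the right, with the lever pad at about (260,199). I'll enlarge to confirm.

```bash
python3 - <<'E'
import cv2
a=cv2.imread("pics/top0.png")[115:265,165:365]; cv2.imwrite("pics/c1.png",cv2.resize(a,None,fx=4,fy=4,interpolation=cv2.INTER_CUBIC))
a=cv2.imread("pics/side0.png")[125:295,180:330]; cv2.imwrite("pics/c2.png",cv2.resize(a,None,fx=3.5,fy=3.5,interpolation=cv2.INTER_CUBIC))
E
```

```text
(no output)
```

View pics/c1.png

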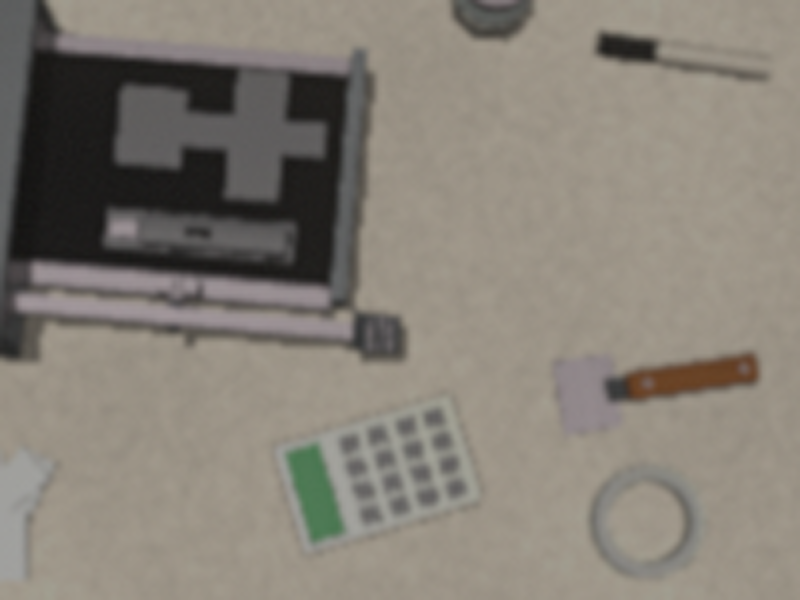

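View pics/c2.png

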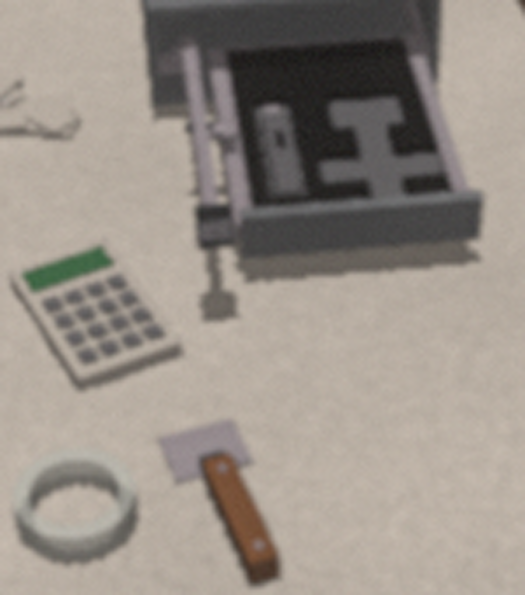

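Confirmed: the brown-handled scraper has its blade at crop1 (588,395) and handle at (690,375). The cross-shaped cut-out spans (116-326, 70-200), and the cutter pocket below it is filled. The lever pad is at (380,336). Now measure.

```bash
cat > meas.py <<'E'
from h import *
def handle(im,n="top",roi=(0,0,512,384)):
    hsv=cv2.cvtColor(im,cv2.COLOR_BGR2HSV); m=cv2.inRange(hsv,(3,110,50),(18,255,220)); x0,y0,x1,y1=roi
    k=np.zeros_like(m); k[y0:y1,x0:x1]=m[y0:y1,x0:x1]; return k
def poly(m,eps=1.5):
    c=max(cv2.findContours(m,cv2.RETR_EXTERNAL,cv2.CHAIN_APPROX_NONE)[0],key=cv2.contourArea); return c[:,0].astype(float)
E
python3 - <<'E'
from meas import *
im=cv2.imread("pics/top0.png"); s=cv2.imread("pics/side0.png")
for n,i,roi in(("top",im,(300,195,365,225)),("side",s,(230,245,270,300))):
    c=poly(handle(i,n,roi)); 
    r=cv2.minAreaRect(onplane(n,c,18)[:,:2].astype(np.float32)); print(n,"handle",r,cv2.boxPoints(r).round(1).tolist())
# pocket: light grey in dark tray
g=cv2.cvtColor(im,cv2.COLOR_BGR2GRAY)
print(g[125:172:3,185:252:3])
roi=np.zeros_like(g); roi[130:167,190:249]=1
m=((g>60)&(roi>0)).astype(np.uint8); p=onplane("top",poly(m),38)
print("pocket bbox",p.min(0),p.max(0)); b=poly(m); print("px",b.min(0),b.max(0))
# axis: blade front edge mid and handle end
left=b[b[:,0]<b[:,0].min()+2];rt=b[b[:,0]>b[:,0].max()-2]
L=onplane("top",[[b[:,0].min()-.5,(left[:,1].min()+left[:,1].max())/2]],38)[0];Rr=onplane("top",[[b[:,0].max()+.5,(rt[:,1].min()+rt[:,1].max())/2]],38)[0]
d=L-Rr;print(L,Rr,np.linalg.norm(d),np.arctan2(d[1],d[0]))
c=lambda x,y:[165+x/4-.4,115+y/4-.4]
P=onplane("top",[c(357,315),c(403,320),c(400,358),c(360,354),c(380,336)],70);print("lever pad",P.round(1))
P=onplane("top",[c(362,50),c(340,303),c(370,52),c(352,303)],60);print("panel",P.round(1))
for nm,x,y,z in(("tape",646,521,24),("calc",378,473,17)):print(nm,onplane("top",[c(x,y)],z))
E
```

```text
top handle ((441.4336242675781, -351.59130859375), (16.8629150390625, 96.65791320800781), 8.617342948913574) [[425.8999938964844, -305.1000061035156], [440.29998779296875, -400.6000061035156], [457.0, -398.1000061035156], [442.5, -302.5]]
side handle ((443.3405456542969, -350.9889221191406), (19.335594177246094, 106.17125701904297), 8.571410179138184) [[425.8999938964844, -299.8999938964844], [441.70001220703125, -404.8999938964844], [460.79998779296875, -402.0], [445.0, -297.1000061035156]]
[[136 134 136 137 137 139 141 139 146 144 145 147 149 149 147 148 150 146
  148 151 149 146 146]
 [ 80  86  95 107 123 122 127 130 135 134 134 133 134 134 134 136 136 138
  137 142 144 144 143]
 [ 29  29  28  28  28  27  29  32  35  40  52  66  76  88 104 109 121 120
  125 130 131 131 125]
 [ 30  28  30  28  28  28  29  29  29  31  30  31  29  64  92  93  92  82
   31  33  39  48  61]
 [ 28  28  29  40  90  86  86  78  62  38  30  30  29  84  93  94  93  81
   30  32  31  31  54]
 [ 30  28  28  51  95  93  93  94  94  46  28  28  29  86  94  93  93  71
   31  31  31  31  62]
 [ 27  28  27  54  95
[... 825 characters left out ...]
 28
   29  30  31  38  96]
 [ 27  27  62 128 129  91  91  91  88  83  82  77  76  72  58  54  55  59
   37  30  28  47  95]]
pocket bbox [567.68133586 -83.30348393  38.        ] [675.12347997  77.22215611  38.        ]
px [194. 130.] [248. 165.]
[624.72649146  78.88298379  38.        ] [670.4781357  -84.77320971  38.        ] 169.9310525475699 1.8433965111350565
lever pad [[ 479.1 -100.9   70. ]
 [ 475.7 -133.7   70. ]
 [ 448.4 -131.6   70. ]
 [ 451.1 -103.1   70. ]
 [ 464.1 -117.3   70. ]]
panel [[ 677.8 -104.    60. ]
 [ 489.1  -88.8   60. ]
 [ 676.3 -109.9   60. ]
 [ 489.2  -97.4   60. ]]
tape [[ 334.58639625 -314.26944334   24.        ]]
calc [[ 369.32690677 -117.88482642   17.        ]]
```

```bash
python3 - <<'E'
from meas import *
im=cv2.imread("pics/top0.png");g=cv2.cvtColor(im,cv2.COLOR_BGR2GRAY)
b=cv2.resize(g,None,fx=4,fy=4,interpolation=cv2.INTER_CUBIC); m=(b>60).astype(np.uint8)
n,l,st,ce=cv2.connectedComponentsWithStats(m); k=l[150*4,228*4]; print(st[k])
if st[k][3]>160: m[:int(132.7*4)]=0; n,l,st,ce=cv2.connectedComponentsWithStats(m); k=l[600,912]; print(st[k])
mm=(l==k).astype(np.uint8)
c=poly(mm); ap=cv2.approxPolyDP(c.astype(np.int32),5,True)[:,0]/4-.375
W=onplane("top",ap,40)
for a,w in zip(ap,W): print(a.round(1),w[:2].round(1))
np.save("pk.npy",W)
A=onplane("top",np.array(np.nonzero(mm)[::-1]).T/4-.375,37)[:,:2]; print("centroid",A.mean(0),len(A))
# rail edges: outermost upper rail lines
cc=lambda x,y:[165+x/4-.4,115+y/4-.4]
for q in(((60,38),(345,66)),((35,290),(330,308)),((20,310),(355,340))):
    P=onplane("top",[cc(*q[0]),cc(*q[1])],50);d=P[0]-P[1];print("rail yaw",np.arctan2(d[1],d[0]))
E
```

```text
[      0       0    2048    1536 2575268]
[      0     530    2048    1006 1596989]
[ -0.4 132.1] [670.  691.7]
[ -0.4 172.4] [542.3 677.9]
[  2.4 170.9] [547.  669.1]
[  0.6 172.9] [540.7 674.3]
[  1.9 175.4] [532.9 669.4]
[ -0.4 174.9] [534.5 677.1]
[ -0.4 187.4] [495.8 673.4]
[  2.1 180.6] [516.7 667. ]
[  3.6 182.1] [512.  661.5]
[  2.9 186.1] [499.7 662.8]
[  4.6 185.9] [500.5 657.1]
[  3.9 190.1] [487.4 658.4]
[  8.1 187.4] [495.9 645. ]
[  9.6 190.6] [486.  639.2]
[  7.1 198.4] [462.2 645.4]
[  4.6 192.4] [480.5 655.3]
[ -0.4 196.9] [466.6 670.7]
[  0.6 251.1] [303.  654.6]
[  2.1 250.6] [304.6 649.8]
[  3.1 253.1] [297.3 646. ]
[  5.4 249.1] [309.4 639.4]
[  5.4 246.1] [318.3 640. ]
[  1.4 242.1] [329.9 654. ]
[  3.1 236.4] [347.2 649.4]
[  4.6 236.9] [345.8 644.4]
[  3.6 240.1] [336.1 647. ]
[  7.4 242.6] [328.9 634.2]
[  5.6 243.4] [326.5 639.8]
[  8.4 246.9] [316.3 630.1]
[  6.9 250.4] [305.8 634.3]
[  8.9 253.4] [297.1 627.2]
[ 10.1 246.1] [318.7 624.6]
[ 12.4 246.9] [316.7 617.1]
[ 11.9 251.1] [304.  617.9]
[ 13.6 253.1] [298.3 611.9]
[ 15.1 247.9] [314.  608.1]
[ 17.6 2
[... 2276 characters left out ...]
51.7  29.7]
[196.9 135.6] [656.2  69.4]
[194.4 138.1] [648.4  76.7]
[193.6 154.9] [597.2  77.5]
[208.9 156.6] [592.1  32.1]
[211.1 151.1] [608.9  25.8]
[220.4 151.9] [606.7  -1.7]
[220.9 163.6] [571.2  -3.8]
[232.9 164.9] [567.7 -39.2]
[234.9 154.4] [599.4 -44.8]
[245.1 153.9] [601.2 -75.2]
[245.9 151.9] [607.3 -77.3]
[245.1 145.1] [627.9 -75. ]
[235.9 143.9] [631.5 -47.4]
[236.6 133.4] [663.8 -49.3]
[251.6 134.4] [661.1 -94.1]
[246.4 185.6] [506.  -79.5]
[174.9 179.4] [523.1 131. ]
[167.1 180.6] [519.2 153.8]
[166.1 177.4] [528.9 157.1]
[171.6 132.1] [666.8 145.7]
centroid [339.62781334 -53.90898952] 1596989
rail yaw 1.4749683061551973
rail yaw 1.5164265505802461
rail yaw 1.4881969315336516
```

Scraper handle mid is about (442.5,-351), yaw 1.72. The pocket is about (619,-24.5), yaw 1.483. I move above the scraper with the jaws half open, keeping clear of the tape.

```bash
python3 -m pendant '[[[0.8,0.5,-0.2],[0,0,1],0],[[0.8,0.5,-0.2],[0,0,1],0],[[0.8,0.5,-0.2],[0,0,1],0],[[0.8,0.5,-0.2],[0,0,1],0],[[0.8,0.5,-0.2],[0,0,1],0],[[0.8,0.5,-0.2],[0,0,1],0],[[0.8,0.5,-0.2],[0,0,1],0],[[0.8,0.5,-0.2],[0,0,1],0],[[0.8,0.5,-0.2],[0,0,1],0],[[0.8,0.5,-0.2],[0,0,1],0]]'
```

```text
time: 0.93
tool_pos: [371.7, -357.4, 183.1]
tcp_rot: [-3.141, -0.0, 1.458]
contact_force: [0.1, -0.2, -0.1]
grip_width: 46.1
finger_force: 0.0
```

```bash
python3 -m pendant '[[[0.6,0.05,-0.3],[0,0,0.56],0],[[0.6,0.05,-0.3],[0,0,0.56],0],[[0.6,0.05,-0.3],[0,0,0.56],0],[[0.6,0,-0.3],[0,0,0.56],0],[[0,0,-0.8],[0,0,0],0],[[0,0,-0.8],[0,0,0],0],[[0,0,-0.8],[0,0,0],0],[[0,0,-0.8],[0,0,0],0],[[0,0,-0.5],[0,0,0],0],[[0,0,-0.4],[0,0,0],0]]'
python3 - <<'E'
from h import *
a=snap("side","s1")[200:320,170:330]; cv2.imwrite("pics/c3.png",cv2.resize(a,None,fx=4,fy=4,interpolation=cv2.INTER_CUBIC))
E
```

```text
time: 1.77
tool_pos: [442.0, -353.1, 22.5]
tcp_rot: [-3.14, -0.003, 1.721]
contact_force: [-0.3, 1.1, -0.5]
grip_width: 45.9
finger_force: 0.0
```

View pics/c3.png

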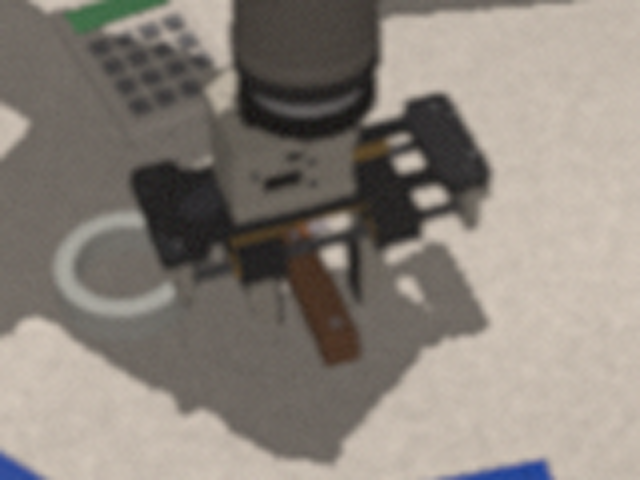

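The handle (crop 325,310) lies between the fingers, clear of the tape. Close and lift.

```bash
python3 -m pendant '[[[0,0,0],[0,0,0],-1],[[0,0,0],[0,0,0],-1],[[0,0,0],[0,0,0],-1],[[0,0,0],[0,0,0],-1],[[0,0,0],[0,0,0],-1],[[0,0,0],[0,0,0],-1],[[0,0,0.3],[0,0,0],-1],[[0,0,0.7],[0,0,0],-1],[[0,0,1],[0,0,0],-1],[[0,0,1],[0,0,0],-1]]'
```

```text
time: 2.65
tool_pos: [442.3, -353.4, 115.6]
tcp_rot: [-3.14, -0.002, 1.721]
contact_force: [0.2, -0.4, -1.5]
grip_width: 22.0
finger_force: 30.0
```

```bash
python3 -m pendant '[[[0.5,0.9,0],[0,0,-0.2],-1],[[0.5,0.9,0],[0,0,-0.2],-1],[[0.5,0.9,0],[0,0,-0.2],-1],[[0.5,0.9,0],[0,0,-0.2],-1],[[0.5,0.9,0],[0,0,-0.2],-1],[[0.5,0.9,0],[0,0,-0.2],-1],[[0.5,0.9,0],[0,0,-0.2],-1],[[0.5,0.9,0],[0,0,-0.2],-1],[[0.5,0.9,0],[0,0,-0.2],-1],[[0.5,0.9,0],[0,0,-0.2],-1]]'
python3 -m pendant '[[[0.9,0.9,0],[0,0,0],-1],[[0,0.9,0],[0,0,0],-1],[[0,0.1,-0.5],[0,0,0],-1],[[0,0,-0.2],[0,0,0],-1],[[0,0,0],[0,0,0],-1],[[0,0,0],[0,0,0],-1],[[0,0,0],[0,0,0],-1],[[0,0,0],[0,0,0],-1],[[0,0,0],[0,0,0],-1],[[0,0,0],[0,0,0],-1]]'
python3 - <<'E'
from h import *
a=snap("top","t2")[115:215,165:275]; b=snap("side","s2")[120:220,215:325]
f=lambda i:cv2.resize(i,(396,360),interpolation=cv2.INTER_CUBIC)
cv2.imwrite("pics/c4.png",np.hstack([f(a),f(b)]))
E
```

```text
time: 3.48
tool_pos: [593.2, -82.4, 115.3]
tcp_rot: [3.142, 0.0, 1.479]
contact_force: [0.3, -0.4, 0.2]
grip_width: 22.0
finger_force: 30.0
time: 4.32
tool_pos: [620.0, -27.6, 94.2]
tcp_rot: [3.141, 0.0, 1.48]
contact_force: [0.3, 0.6, -1.7]
grip_width: 21.9
finger_force: 30.0
```

View pics/c4.png

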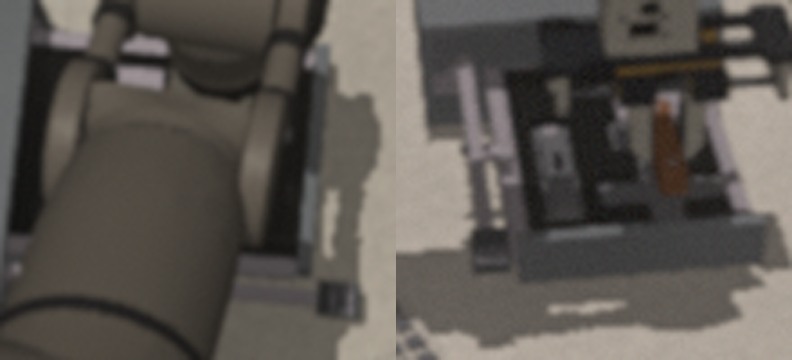

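Top is blocked by the arm. In the side view (right half) the scraper hangs over the cut-out, handle at (668,150). I check both the cut-out and the handle end with the side camera.

```bash
python3 - <<'E'
from meas import *
g=cv2.cvtColor(cv2.imread("pics/side0.png"),cv2.COLOR_BGR2GRAY)
b=cv2.resize(g,None,fx=4,fy=4,interpolation=cv2.INTER_CUBIC); m=(b>62).astype(np.uint8)
m[:, :262*4]=0; m[:148*4]=0; m[181*4:]=0; m[:,305*4:]=0
cv2.imwrite("pics/m.png",m*255)
n,l,st,ce=cv2.connectedComponentsWithStats(m); k=l[170*4,int(288.5*4)]; print(st[k]/4)
c=poly((l==k).astype(np.uint8)); ap=cv2.approxPolyDP(c.astype(np.int32),5,True)[:,0]/4-.375
W=onplane("side",ap,44);V=onplane("side",ap,35)
for a,w,v in zip(ap,W,V): print(a.round(1),w[:2].round(1),v[:2].round(1))
s=cv2.imread("pics/side_2.png") if 0 else cv2.imread("pics/s2.png")
c=poly(handle(s,"side",(270,130,310,190)))
for z in(85,91):
    r=cv2.minAreaRect(onplane("side",c,z)[:,:2].astype(np.float32)); print(z,r[1:],cv2.boxPoints(r).round(1).tolist())
E
```

```text
[ 271.25  148.     33.75   33.   2357.5 ]
[304.4 147.6] [696.5  83.4] [700.4  96.4]
[297.9 147.6] [677.1  87.6] [680.9 100.6]
[303.9 168.1] [666.8 -18.8] [670.4  -6.9]
[291.6 167.9] [632.7 -10.2] [636.    1.8]
[290.4 161.1] [637.4  23.2] [640.7  35.6]
[294.9 158.9] [653.2  31.6] [656.7  44. ]
[292.9 152.6] [655.5  64.6] [659.1  77.4]
[275.1 153.4] [602.7  72. ] [605.6  84.9]
[273.6 154.6] [596.8  66.5] [599.7  79.3]
[274.4 159.9] [593.1  39.4] [595.9  51.9]
[280.9 162.1] [609.1  24.2] [612.1  36.6]
[282.4 168.9] [605.6  -9.3] [608.6   2.7]
[271.4 170.9] [572.7 -12. ] [ 5.754e+02 -1.000e-01]
[271.6 175.9] [568.3 -35.4] [570.9 -23.7]
[283.6 175.9] [601.3 -42.5] [604.2 -30.9]
[285.1 180.4] [600.5 -63.7] [603.5 -52.3]
[304.4 180.4] [652.8 -75. ] [656.3 -63.7]
[296.9 180.1] [632.7 -69.5] [636.  -58.1]
[294.6 177.9] [629.2 -58.1] [632.4 -46.6]
[295.6 175.1] [635.2 -46.3] [638.5 -34.7]
[304.4 174.4] [660.2 -48.1] [663.8 -36.5]
85 ((116.18878936767578, 21.815418243408203), 84.52642822265625) [[604.2999877929688, -87.30000305175781], [626.0, -89.4000015258789], [637.0999755859375, 26.299999237060547], [615.2999877929688, 28.399999618530273]]
91 ((115.31588745117188, 21.65151023864746), 84.52626037597656) [[602.2000122070312, -95.0999984741211], [623.7000122070312, -97.19999694824219], [634.7000122070312, 17.600000381469727], [613.2000122070312, 19.700000762939453]]
```

```bash
python3 - <<'E'
from meas import *
c=poly(handle(cv2.imread("pics/s2.png"),"side",(270,130,310,190))); print(c.min(0),c.max(0))
u=np.array([.0875,.996]);
def pts(mid,u,z0):
    L=np.array([-u[1],u[0]]);return [[*(mid-50*u+s*11*L),z0+h] for h in(0,24) for s in(1,-1)]
print(proj("side",pts(np.array([620.2,-25.6]),u,74)).round(1))
c=poly(handle(cv2.imread("pics/side0.png"),"side",(230,245,270,300))); print(c.min(0),c.max(0))
print(proj("side",pts(np.array([442.4,-351.3]),np.array([-.15,.99]),0)).round(1))
a=cv2.imread("pics/s2.png")[135:185,265:315];cv2.imwrite("pics/c5.png",cv2.resize(a,None,fx=10,fy=10,interpolation=cv2.INTER_CUBIC))
E
```

```text
[287. 149.] [295. 173.]
[[287.8 173.8]
 [295.8 173.2]
 [288.  166.6]
 [296.1 166. ]]
[239. 256.] [257. 288.]
[[250.5 293.1]
 [259.6 290.6]
 [250.2 286.3]
 [259.5 283.7]]
```

View pics/c5.png

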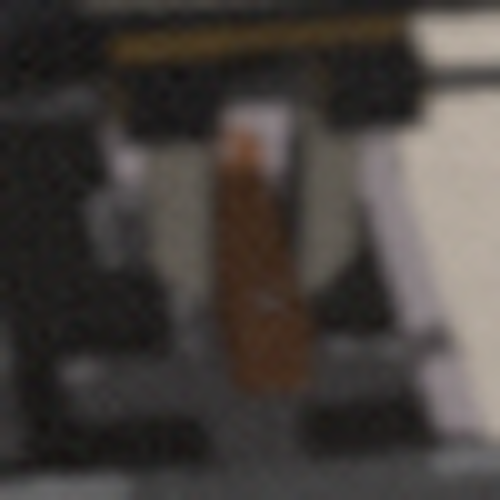

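The side view suggests the handle may sit a few mm further forward in the jaws than assumed, so I check it along the axis from the blade edge and both ends.

```bash
python3 - <<'E'
from meas import *
t=cv2.cvtColor(cv2.imread("pics/top0.png"),cv2.COLOR_BGR2GRAY).astype(np.float32);s=cv2.imread("pics/side0.png").astype(np.float32)
T=cv2.imread("pics/top0.png").astype(np.float32)
u=np.array([-.15,.9887]);L=np.array([-u[1],u[0]]);mid=np.array([442.4,-351.3])
def prof(n,im,z,a0,a1,lat):
    a=np.arange(a0,a1,1.5); out=[]
    for x in a:
        P=[[*(mid+x*u+q*L),z] for q in lat]; uv=proj(n,P).astype(np.float32)
        out.append(np.mean([cv2.remap(im,uv[i:i+1,0].reshape(1,1),uv[i:i+1,1].reshape(1,1),cv2.INTER_LINEAR)[0,0] for i in range(len(lat))],0))
    return a,np.array(out)
for n,im in(("top",T),("side",s)):
    for nm,z,a0,a1,lat in(("blade",2,90,112,(-20,-12,12,20)),("rear0",0,-62,-30,(-5,0,5)),("rear24",24,-62,-40,(-5,0,5)),("front24",24,38,62,(-3,0,3))):
        a,o=prof(n,im,z,a0,a1,lat); print(n,nm,[f"{x:.0f}:{int(v[0])}/{int(v[2])}" for x,v in zip(a,o)])
E
```

```text
top blade ['90:138/144', '92:137/143', '93:136/143', '94:135/142', '96:134/141', '98:132/141', '99:130/142', '100:131/146', '102:132/150', '104:133/153', '105:135/155', '106:135/156', '108:135/156', '110:135/156', '111:135/156']
top rear0 ['-62:133/153', '-60:129/150', '-59:122/145', '-58:110/136', '-56:94/126', '-54:77/117', '-53:60/109', '-52:51/105', '-50:50/104', '-48:55/105', '-47:62/107', '-46:65/107', '-44:65/107', '-42:60/105', '-41:53/103', '-40:46/102', '-38:41/101', '-36:38/101', '-35:38/102', '-34:38/102', '-32:37/101', '-30:37/101']
top rear24 ['-62:133/154', '-60:133/154', '-59:134/154', '-58:134/154', '-56:133/153', '-54:130/151', '-53:124/146', '-52:114/139', '-50:99/129', '-48:81/119', '-47:65/111', '-46:53/106', '-44:51/104', '-42:54/105', '-41:61/107']
top front24 ['38:64/109', '40:55/107', '41:47/106', '42:41/104', '44:38/103', '46:37/100', '47:38/92', '48:39/84', '50:43/75', '52:48/67', '53:54/64', '54:58/62', '56:61/62', '58:62/62', '59:61/62', '60:62/62']
side blade ['90:141/148', '92:141/148', '93:140/148', '94:140/147', '96:140/147', '98:140/149', '99:142/152
[... 182 characters left out ...]
58:162/183', '-56:162/183', '-54:161/182', '-53:156/177', '-52:146/166', '-50:130/148', '-48:110/128', '-47:89/108', '-46:69/90', '-44:56/81', '-42:47/76', '-41:45/74', '-40:45/74', '-38:45/74', '-36:45/74', '-35:45/76', '-34:46/78', '-32:48/82', '-30:49/86']
side rear24 ['-62:58/86', '-60:52/81', '-59:48/78', '-58:46/77', '-56:46/77', '-54:45/77', '-53:46/80', '-52:46/84', '-50:47/91', '-48:49/100', '-47:51/108', '-46:53/114', '-44:55/118', '-42:59/119', '-41:64/120']
side front24 ['38:89/125', '40:88/126', '41:82/126', '42:76/125', '44:69/123', '46:62/118', '47:60/113', '48:62/106', '50:68/101', '52:81/102', '53:95/107', '54:111/118', '56:124/129', '58:134/139', '59:139/145', '60:142/148']
```

Along-axis offset is about 3 mm in the jaws, so the target correction is small: (-0.9,+0.8). I lower to just above the tray and watch.

```bash
python3 -m pendant '[[[-0.03,0.03,-0.2],[0,0,0.02],-1],[[0,0,-0.2],[0,0,0],-1],[[0,0,-0.2],[0,0,0],-1],[[0,0,-0.15],[0,0,0],-1],[[0,0,0],[0,0,0],-1],[[0,0,0],[0,0,0],-1],[[0,0,0],[0,0,0],-1],[[0,0,0],[0,0,0],-1],[[0,0,0],[0,0,0],-1],[[0,0,0],[0,0,0],-1]]'
python3 - <<'E'
from h import *
a=snap("side","s3")[125:195,245:325]; b=cv2.imread("pics/side0.png")[125:195,245:325]
f=lambda i:cv2.resize(i,(400,350),interpolation=cv2.INTER_CUBIC)
cv2.imwrite("pics/c6.png",np.hstack([f(a),f(b)]))
E
```

```text
time: 5.25
tool_pos: [619.1, -26.1, 71.5]
tcp_rot: [3.141, 0.0, 1.483]
contact_force: [-0.0, -0.2, -0.5]
grip_width: 22.4
finger_force: 30.0
```

View pics/c6.png

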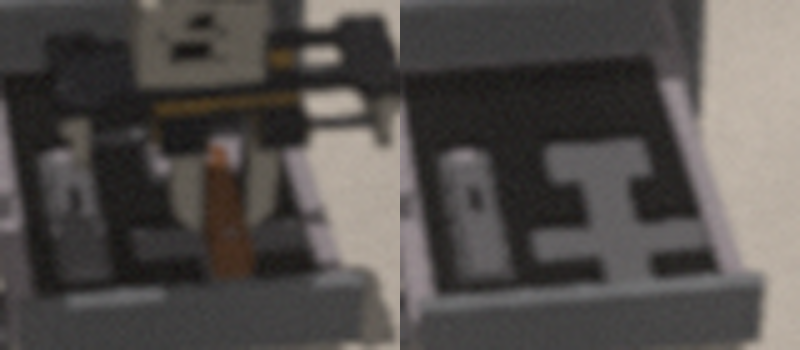

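The handle lines up with its channel (handle 210-254 vs channel 610-653 in the halves). Lower gently.

```bash
python3 -m pendant '[[[0,0,-0.06],[0,0,0],-1],[[0,0,-0.06],[0,0,0],-1],[[0,0,-0.06],[0,0,0],-1],[[0,0,-0.06],[0,0,0],-1],[[0,0,-0.05],[0,0,0],-1],[[0,0,-0.05],[0,0,0],-1],[[0,0,0],[0,0,0],-1],[[0,0,0],[0,0,0],-1],[[0,0,0],[0,0,0],-1],[[0,0,0],[0,0,0],-1]]'
```

```text
time: 6.13
tool_pos: [618.9, -26.1, 61.0]
tcp_rot: [3.142, 0.0, 1.483]
contact_force: [-0.7, 0.0, -1.5]
grip_width: 21.6
finger_force: 30.0
```

```bash
python3 -m pendant '[[[0,0,-0.04],[0,0,0],-1],[[0,0,-0.04],[0,0,0],-1],[[0,0,-0.02],[0,0,0],-1],[[0,0,0],[0,0,0],-1],[[0,0,0],[0,0,0],-1],[[0,0,0],[0,0,0],-1],[[0,0,0],[0,0,0],-1],[[0,0,0],[0,0,0],-1],[[0,0,0],[0,0,0],-1],[[0,0,0],[0,0,0],-1]]'
```

```text
time: 6.97
tool_pos: [619.0, -26.1, 60.7]
tcp_rot: [3.14, 0.0, 1.483]
contact_force: [-6.5, -0.0, 17.5]
grip_width: 21.1
finger_force: 30.0
```

Contact at about floor height. Ease the load, release within the recess, then rise.

```bash
python3 -m pendant '[[[0,0,0.06],[0,0,0],-1],[[0,0,0],[0,0,0],-1],[[0,0,0],[0,0,0],-0.3],[[0,0,0],[0,0,0],-0.2],[[0,0,0],[0,0,0],-0.2],[[0,0,0],[0,0,0],-0.2],[[0,0,0.2],[0,0,0],-0.2],[[0,0,0.6],[0,0,0],-0.2],[[0,0,1],[0,0,0],-0.2],[[0,0,1],[0,0,0],-0.2]]'
python3 -m pendant '[[[-0.9,-0.9,0.9],[0,0,0],-0.2],[[-0.9,-0.9,0.3],[0,0,0],-0.2],[[-0.9,-0.9,0],[0,0,0],-0.5],[[-0.9,-0.9,0],[0,0,0],-1],[[-0.9,-0.6,0],[0,0,0],-1],[[-0.9,-0.3,0],[0,0,0],-1],[[-0.9,0,0],[0,0,0],-1],[[0,0,0],[0,0,0],-1],[[0,0,0],[0,0,0],-1],[[0,0,0],[0,0,0],-1]]'
python3 - <<'E'
from h import *
a=snap("top","t4")[115:215,165:275]; b=snap("side","s4")[120:220,215:325]
f=lambda i:cv2.resize(i,(400,364),interpolation=cv2.INTER_CUBIC)
cv2.imwrite("pics/c7.png",np.hstack([f(a),f(b)]))
E
```

```text
time: 7.8
tool_pos: [618.3, -26.0, 144.1]
tcp_rot: [-3.139, -0.0, 1.483]
contact_force: [0.8, -0.1, -0.7]
grip_width: 36.6
finger_force: 0.0
time: 8.63
tool_pos: [433.8, -158.4, 177.5]
tcp_rot: [3.14, 0.001, 1.483]
contact_force: [0.7, -0.6, -1.1]
grip_width: 0.1
finger_force: 0.0
```

View pics/c7.png

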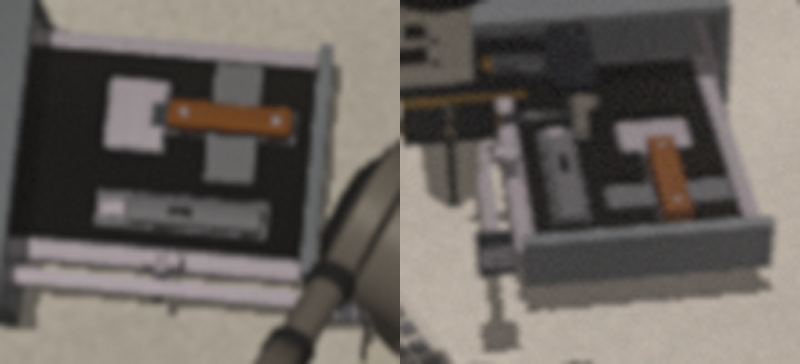

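The scraper looks seated: blade at (137,115) and handle at (230,117) in the top half, recess visible on either side. I check flatness and height by triangulating the two rivets.

```bash
python3 - <<'E'
from meas import *
t=cv2.imread("pics/t4.png").astype(float); s=cv2.imread("pics/s4.png").astype(float)
def cen(im,u,v,r=3):
    u0,v0=int(round(u)),int(round(v)); p=im[v0-r:v0+r+1,u0-r:u0+r+1,0]; w=np.clip(p-np.percentile(p,65),0,None)
    g=np.mgrid[-r:r+1,-r:r+1]; return [u0+(w*g[1]).sum()/w.sum(),v0+(w*g[0]).sum()/w.sum()]
def tri(a,b):
    c1,v1=ray("top",[a]);c2,v2=ray("side",[b]);v1=v1[0];v2=v2[0]
    A=np.c_[v1,-v2];k=np.linalg.lstsq(A,c2-c1,rcond=None)[0];p,q=c1+k[0]*v1,c2+k[1]*v2;return (p+q)/2,np.linalg.norm(p-q)
T=lambda x,y:(165+x/3.636-.4,115+y/3.636-.4);S=lambda x,y:(215+(x-400)/3.636-.4,120+y/3.636-.4)
f=cen(t,*T(184,113),2);r=cen(t,*T(277,120),2)
F=cen(s,*S(662,146),2);R=cen(s,*S(677,200),2);print(f,r,F,R)
print(tri(f,F),tri(r,R))
# handle/neck & corners by mask in both views, on z=59 plane if seated
ct=poly(handle(cv2.imread("pics/t4.png"),"top",(205,135,250,160)))
cs=poly(handle(cv2.imread("pics/s4.png"),"side",(270,150,310,185)))
print(cv2.minAreaRect(onplane("top",ct,55)[:,:2].astype(np.float32)))
print(cv2.minAreaRect(onplane("side",cs,55)[:,:2].astype(np.float32)))
# reference: same on bench start
t=cv2.imread("pics/top0.png").astype(float); s=cv2.imread("pics/side0.png").astype(float)
f=cen(t,165+648/4-.4,115+383/4-.4,2);r=cen(t,165+743/4-.4,115+369/4-.4,2)
F=cen(s,180+223/3.5-.4,125+467/3.5-.4,2);R=cen(s,180+260/3.5-.4,125+545/3.5-.4,2);print(tri(f,F),tri(r,R))
E
```

```text
[np.float64(215.19163763066203), np.float64(145.18002322880372)] [np.float64(240.45622119815667), np.float64(147.7615207373272)] [np.float64(286.8299120234604), np.float64(158.73020527859236)] [np.float64(290.8434442270059), np.float64(174.09784735812133)]
(array([622.65393858,  12.44428749,  61.73010068]), np.float64(2.1126554186406428)) (array([615.72072199, -61.49578097,  61.31790538]), np.float64(2.532625861437141))
((618.6900024414062, -23.381107330322266), (98.54380798339844, 25.351842880249023), 85.29692077636719)
((620.7498168945312, -24.675357818603516), (103.26429748535156, 24.780118942260742), 84.00072479248047)
(array([ 436.80817664, -316.35753898,   27.37732959]), np.float64(1.6710186932863615)) (array([ 448.06821024, -388.90378456,   27.09400143]), np.float64(1.8940796687247692))
```

Height gain is 34 mm at both rivets, so the scraper is flat on the pocket floor. Now refine the lever pad position.

```bash
python3 - <<'E'
from meas import *
def blob(n,im,roi,th):
    g=cv2.cvtColor(im,cv2.COLOR_BGR2GRAY);x0,y0,x1,y1=roi;m=np.zeros_like(g);m[y0:y1,x0:x1]=(g[y0:y1,x0:x1]<th)*255
    print(g[y0:y1:2,x0:x1:2]); return m
a=cv2.imread("pics/top0.png")
m=blob("top",a,(252,190,270,208),85); c=poly(m); r=cv2.minAreaRect(onplane("top",c,70)[:,:2].astype(np.float32));print(r)
c=lambda x,y:[180+x/3.5-.4,125+y/3.5-.4]
print(onplane("side",[c(197,207),c(232,207),c(200,245),c(235,243),c(197,215),c(232,215)],70).round(1))
E
```

```text
[[ 83 141 147 148 154 152 149 147 148]
 [108 115 130 133 138 145 146 149 150]
 [138  71  70  81  96  94 103 147 151]
 [132  60  75  80  90  87  77 130 149]
 [130  58  81  80  80  90  70 109 153]
 [ 85  53  77  80  76  93  71 110 154]
 [113  90  76  78  73  86  70 111 156]
 [150 139  92  93  93  94  93 123 153]
 [151 151 143 148 145 143 142 147 152]]
((464.3738098144531, -114.18293762207031), (25.87062644958496, 37.00699996948242), 0.03024822473526001)
[[ 460.   -83.2   70. ]
 [ 486.1  -88.9   70. ]
 [ 454.8 -129.3   70. ]
 [ 480.7 -132.4   70. ]
 [ 458.4  -93.    70. ]
 [ 484.4  -98.6   70. ]]
```

```bash
python3 -m pendant '[[[0.5,0.6,0],[0,0,0],-1],[[0.55,0.7,-0.2],[0,0,0],-1],[[0,0,-0.6],[0,0,0],-1],[[0,0,-0.6],[0,0,0],-1],[[0,0,-0.6],[0,0,0],-1],[[0,0,-0.4],[0,0,0],-1],[[0,0,-0.2],[0,0,0],-1],[[0,0,0],[0,0,0],-1],[[0,0,0],[0,0,0],-1],[[0,0,0],[0,0,0],-1]]'
```

```text
time: 9.57
tool_pos: [465.2, -119.3, 99.6]
tcp_rot: [3.14, 0.0, 1.483]
contact_force: [0.7, -0.9, -0.2]
grip_width: 0.7
finger_force: 0.0
```

```bash
python3 -m pendant '[[[0,0,-0.2],[0,0,0],-1],[[0,0,-0.12],[0,0,0],-1],[[0,0,-0.1],[0,0,0],-1],[[0,0,-0.1],[0,0,0],-1],[[0,0,-0.1],[0,0,0],-1],[[0,0,-0.1],[0,0,0],-1],[[0,0,-0.06],[0,0,0],-1],[[0,0,0],[0,0,0],-1],[[0,0,0],[0,0,0],-1],[[0,0,0],[0,0,0],-1]]'
```

```text
time: 10.4
tool_pos: [464.5, -119.2, 75.7]
tcp_rot: [3.141, 0.0, 1.483]
contact_force: [-1.7, -2.6, 5.2]
grip_width: 0.2
finger_force: 2.3
```

Lever is pressed (5 N, pad about 11 mm down). Push slowly along the slide.

```bash
python3 -m pendant '[[[0.003,0.04,0],[0,0,0],-1],[[0.005,0.06,0],[0,0,0],-1],[[0.01,0.09,0],[0,0,0],-1],[[0.01,0.1,0],[0,0,0],-1],[[0.01,0.1,0],[0,0,0],-1],[[0.01,0.1,0],[0,0,0],-1],[[0.01,0.1,0],[0,0,0],-1],[[0.01,0.1,0],[0,0,0],-1],[[0.01,0.1,0],[0,0,0],-1],[[0.01,0.1,0],[0,0,0],-1]]'
```

```text
time: 11.23
tool_pos: [466.8, -92.0, 75.4]
tcp_rot: [-3.141, -0.0, 1.483]
contact_force: [-1.0, -1.7, 4.5]
grip_width: 0.5
finger_force: 2.4
```

```bash
python3 -m pendant '[[[0.01,0.11,0],[0,0,0],-1],[[0.01,0.11,0],[0,0,0],-1],[[0.01,0.11,0],[0,0,0],-1],[[0.01,0.11,0],[0,0,0],-1],[[0.01,0.11,0],[0,0,0],-1],[[0.01,0.11,0],[0,0,0],-1],[[0.01,0.11,0],[0,0,0],-1],[[0.01,0.11,0],[0,0,0],-1],[[0.01,0.11,0],[0,0,0],-1],[[0.01,0.11,0],[0,0,0],-1]]'
python3 - <<'E'
from h import *
a=snap("top","t5")[105:225,150:280]; b=snap("side","s5")[110:230,200:330]
f=lambda i:cv2.resize(i,(400,369),interpolation=cv2.INTER_CUBIC)
cv2.imwrite("pics/c8.png",np.hstack([f(a),f(b)]))
E
```

```text
time: 12.07
tool_pos: [470.0, -59.1, 75.5]
tcp_rot: [3.142, -0.0, 1.483]
contact_force: [-2.2, -1.9, 4.4]
grip_width: 0.6
finger_force: 2.4
```

View pics/c8.png

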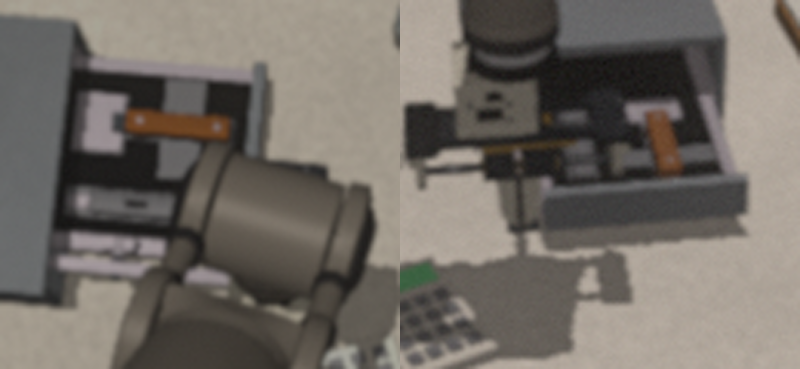

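Panel has moved in about 57 mm (drawer at about 0.17, past the catch). I raise the tip to let the lever up and keep pushing on its turned-up rear edge.

```bash
python3 -m pendant '[[[0,0,0.1],[0,0,0],-1],[[0,0,0.15],[0,0,0],-1],[[0,0,0.15],[0,0,0],-1],[[0,0,0.1],[0,0,0],-1],[[0,0,0],[0,0,0],-1],[[0,0.03,0],[0,0,0],-1],[[0,0.08,0],[0,0,0],-1],[[0.01,0.11,0],[0,0,0],-1],[[0.01,0.11,0],[0,0,0],-1],[[0.01,0.11,0],[0,0,0],-1]]'
python3 -m pendant '[[[0.01,0.12,0],[0,0,0],-1],[[0.01,0.12,0],[0,0,0],-1],[[0.01,0.12,0],[0,0,0],-1],[[0.01,0.12,0],[0,0,0],-1],[[0.01,0.12,0],[0,0,0],-1],[[0.01,0.12,0],[0,0,0],-1],[[0.01,0.12,0],[0,0,0],-1],[[0.01,0.12,0],[0,0,0],-1],[[0.01,0.12,0],[0,0,0],-1],[[0.01,0.12,0],[0,0,0],-1]]'
```

```text
time: 13.0
tool_pos: [470.8, -46.1, 90.3]
tcp_rot: [-3.141, 0.001, 1.483]
contact_force: [-0.6, -2.7, 0.3]
grip_width: 0.3
finger_force: 1.2
time: 13.83
tool_pos: [473.8, -9.8, 90.5]
tcp_rot: [-3.141, -0.0, 1.483]
contact_force: [-0.5, -1.8, -0.8]
grip_width: 0.5
finger_force: 1.2
```

Lever is free (no vertical load) and the edge push works. Continue.

```bash
for i in 1; do python3 -m pendant '[[[0.01,0.12,0],[0,0,0],-1],[[0.01,0.12,0],[0,0,0],-1],[[0.01,0.12,0],[0,0,0],-1],[[0.01,0.12,0],[0,0,0],-1],[[0.01,0.12,0],[0,0,0],-1],[[0.01,0.12,0],[0,0,0],-1],[[0.01,0.12,0],[0,0,0],-1],[[0.01,0.12,0],[0,0,0],-1],[[0.01,0.12,0],[0,0,0],-1],[[0.01,0.12,0],[0,0,0],-1]]'; done
python3 -m pendant '[[[0.01,0.12,0],[0,0,0],-1],[[0.01,0.12,0],[0,0,0],-1],[[0.01,0.12,0],[0,0,0],-1],[[0.01,0.12,0],[0,0,0],-1],[[0.01,0.12,0],[0,0,0],-1],[[0.01,0.12,0],[0,0,0],-1],[[0.01,0.12,0],[0,0,0],-1],[[0.01,0.12,0],[0,0,0],-1],[[0.01,0.12,0],[0,0,0],-1],[[0.01,0.12,0],[0,0,0],-1]]'
python3 - <<'E'
from h import *
a=snap("top","t6")[105:225,150:280]; b=snap("side","s6")[90:210,190:320]
f=lambda i:cv2.resize(i,(400,369),interpolation=cv2.INTER_CUBIC)
cv2.imwrite("pics/c9.png",np.hstack([f(a),f(b)]))
E
```

```text
time: 14.67
tool_pos: [476.9, 26.2, 90.5]
tcp_rot: [-3.142, -0.0, 1.483]
contact_force: [-1.7, -2.0, -0.2]
grip_width: 0.1
finger_force: 1.2
time: 15.5
tool_pos: [479.9, 62.1, 90.5]
tcp_rot: [3.141, 0.0, 1.483]
contact_force: [-2.1, -2.2, -0.4]
grip_width: 0.3
finger_force: 1.2
```

```bash
python3 -m pendant '[[[0.01,0.11,0],[0,0,0],-1],[[0.01,0.11,0],[0,0,0],-1],[[0.01,0.11,0],[0,0,0],-1],[[0.01,0.11,0],[0,0,0],-1],[[0.01,0.11,0],[0,0,0],-1],[[0.01,0.1,0],[0,0,0],-1],[[0.01,0.1,0],[0,0,0],-1],[[0.01,0.1,0],[0,0,0],-1],[[0.01,0.08,0],[0,0,0],-1],[[0,0.06,0],[0,0,0],-1]]'
python3 -m pendant '[[[0.005,0.04,0],[0,0,0],-1],[[0.005,0.04,0],[0,0,0],-1],[[0.005,0.04,0],[0,0,0],-1],[[0,0.04,0],[0,0,0],-1],[[0.005,0.04,0],[0,0,0],-1],[[0,0.04,0],[0,0,0],-1],[[0.005,0.04,0],[0,0,0],-1],[[0,0.04,0],[0,0,0],-1],[[0.005,0.04,0],[0,0,0],-1],[[0,0.04,0],[0,0,0],-1]]'
```

```text
time: 16.43
tool_pos: [482.8, 91.8, 90.5]
tcp_rot: [3.141, -0.0, 1.483]
contact_force: [1.4, -2.1, 0.4]
grip_width: 0.4
finger_force: 1.1
time: 17.27
tool_pos: [483.6, 103.6, 90.5]
tcp_rot: [3.141, 0.0, 1.483]
contact_force: [0.9, -3.0, 0.2]
grip_width: 0.2
finger_force: 1.1
```

```bash
python3 -m pendant '[[[0.005,0.03,0],[0,0,0],-1],[[0,0.03,0],[0,0,0],-1],[[0.005,0.03,0],[0,0,0],-1],[[0,0.03,0],[0,0,0],-1],[[0,0.03,0],[0,0,0],-1],[[0,0.03,0],[0,0,0],-1],[[0.005,0.03,0],[0,0,0],-1],[[0,0.03,0],[0,0,0],-1],[[0,0,0],[0,0,0],-1],[[0,0,0],[0,0,0],-1]]'
```

```text
time: 18.1
tool_pos: [483.7, 110.9, 90.4]
tcp_rot: [-3.141, -0.0, 1.483]
contact_force: [0.9, -0.6, 0.4]
grip_width: 0.2
finger_force: 0.2
```

```bash
python3 -m pendant '[[[0.005,0.03,0],[0,0,0],-1],[[0,0.03,0],[0,0,0],-1],[[0.005,0.03,0],[0,0,0],-1],[[0,0.03,0],[0,0,0],-1],[[0,0.02,0],[0,0,0],-1],[[0,0.02,0],[0,0,0],-1],[[0,0.02,0],[0,0,0],-1],[[0,0.02,0],[0,0,0],-1],[[0,0,0],[0,0,0],-1],[[0,0,0],[0,0,0],-1]]'
```

```text
time: 18.93
tool_pos: [484.2, 116.8, 90.5]
tcp_rot: [-3.142, -0.0, 1.483]
contact_force: [-1.0, -1.2, 0.1]
grip_width: 0.3
finger_force: 0.6
```

```bash
python3 -m pendant '[[[0.005,0.02,0],[0,0,0],-1],[[0,0.02,0],[0,0,0],-1],[[0.005,0.02,0],[0,0,0],-1],[[0,0.02,0],[0,0,0],-1],[[0,0.02,0],[0,0,0],-1],[[0,0.02,0],[0,0,0],-1],[[0,0.02,0],[0,0,0],-1],[[0,0.02,0],[0,0,0],-1],[[0,0,0],[0,0,0],-1],[[0,0,0],[0,0,0],-1]]'
```

```text
time: 19.77
tool_pos: [484.2, 117.5, 90.5]
tcp_rot: [-3.14, 0.007, 1.484]
contact_force: [-2.3, -22.9, 2.9]
grip_width: 0.3
finger_force: 11.7
```

The stop is felt at 23 N with no further motion, so the drawer is home. Back off, rise clear, and verify.

```bash
python3 -m pendant '[[[0,-0.1,0],[0,0,0],-1],[[0,-0.2,0],[0,0,0],-1],[[0,-0.3,0],[0,0,0],-1],[[0,-0.5,0],[0,0,0],-1],[[0,-0.6,0.3],[0,0,0],-1],[[0,-0.6,0.8],[0,0,0],-1],[[-0.3,-0.6,0.9],[0,0,0],-1],[[-0.4,-0.8,0.9],[0,0,0],-1],[[-0.4,-0.8,0.6],[0,0,0],-1],[[-0.4,-0.8,0],[0,0,0],-1]]'
python3 -m pendant '[[[-0.3,-0.9,0],[0,0,0],-1],[[-0.3,-0.9,0],[0,0,0],-1],[[-0.3,-0.9,0],[0,0,0],-1],[[-0.3,-0.9,0],[0,0,0],-1],[[-0.3,-0.9,0],[0,0,0],-1],[[-0.3,-0.9,0],[0,0,0],-1],[[0,-0.5,0],[0,0,0],-1],[[0,0,0],[0,0,0],-1],[[0,0,0],[0,0,0],-1],[[0,0,0],[0,0,0],-1]]'
python3 - <<'E'
from meas import *
t=snap("top","t9");s=snap("side","s9");t0=cv2.imread("pics/top0.png");s0=cv2.imread("pics/side0.png")
# along-slide profile through panel at z=60 mid width: drawer_front expected
u=np.array([.0875,.996]);L=np.array([-u[1],u[0]]);p0=np.array([583,-103.6])
for q in(-60,0,60):
    a=np.arange(196,250,3);uv=proj("top",[[*(p0+x*u+q*L),60] for x in a]);g=cv2.cvtColor(t,cv2.COLOR_BGR2GRAY)
    print(q,[f"{x}:{g[int(round(v)),int(round(h))]}" for x,(h,v) in zip(a,uv)])
# lever pad height: template of pad in both views, dark blob near expected pad
pad=np.array([465.5,-115.5])+u*229; print("pad exp",pad,proj("top",[[*pad,70]]),proj("side",[[*pad,70]]),proj("side",[[*pad,57]]))
for n,i in(("top",t),("side",s)):
    x,y=proj(n,[[*pad,70]])[0].round().astype(int);print(n,cv2.cvtColor(i,cv2.COLOR_BGR2GRAY)[y-12:y+14,x-9:x+10:2])
# bystanders unchanged?
for n,i,j,P in(("top",t,t0,None),("side",s,s0,None)):
    d=cv2.absdiff(i,j).max(2)
    for nm,X in(("tape",(334,-314,0)),("calc",(369,-118,0)),("jar",(700,-205,40)),("marker",(650,-315,0))):
        x,y=proj(n,[X])[0].round().astype(int);print(n,nm,x,y,"med diff",np.median(d[y-12:y+13,x-12:x+13]),np.percentile(d[y-12:y+13,x-12:x+13],95))
E
```

```text
time: 20.6
tool_pos: [441.1, -38.9, 199.2]
tcp_rot: [3.133, 0.001, 1.484]
contact_force: [0.6, -0.5, -0.4]
grip_width: 0.4
finger_force: 0.0
time: 21.43
tool_pos: [385.5, -213.9, 195.4]
tcp_rot: [3.141, -0.001, 1.483]
contact_force: [-0.5, 0.7, 0.4]
grip_width: 0.7
finger_force: 0.0
-60 ['196:150', '199:151', '202:151', '205:150', '208:146', '211:131', '214:102', '217:85', '220:77', '223:64', '226:54', '229:70', '232:89', '235:85', '238:66', '241:48', '244:34', '247:34']
0 ['196:149', '199:149', '202:151', '205:151', '208:153', '211:147', '214:129', '217:102', '220:85', '223:70', '226:51', '229:58', '232:75', '235:78', '238:65', '241:47', '244:33', '247:27']
60 ['196:150', '199:148', '202:147', '205:149', '208:148', '211:135', '214:109', '217:91', '220:87', '223:56', '226:48', '229:71', '232:91', '235:85', '238:60', '241:39', '244:29', '247:40']
pad exp [485.5375 112.584 ] [[179.2140924  190.58555252]] [[233.96421445 143.47418342]] [[234.15106152 147.09620592]]
top [[ 60  90  50  76  89 134 148 148 150 151]
 [ 65  92  49  76  89 134 149 149 150 149]
 [ 68  90  50  78  90 135 149 149 
[... 1459 characters left out ...]
37 43]
 [74 77 72 72 73 78 65 39 39 42]
 [65 66 65 67 71 79 66 41 43 43]
 [53 54 61 64 67 75 60 40 45 42]
 [51 50 53 57 56 62 52 38 41 44]
 [46 41 38 43 40 42 42 41 42 40]
 [34 34 39 34 35 38 32 44 45 45]
 [35 33 31 31 35 28 37 39 40 43]
 [36 37 36 35 31 33 33 36 38 45]
 [34 39 37 40 44 49 52 48 36 37]
 [49 48 53 57 67 76 79 68 41 35]
 [67 67 72 77 92 92 95 86 55 45]
 [83 84 83 88 96 95 99 96 81 67]]
top tape 325 245 med diff 72.0 122.0
top calc 259 233 med diff 3.0 82.79999999999995
top jar 289 122 med diff 1.0 2.0
top marker 323 142 med diff 1.0 2.0
side tape 200 272 med diff 15.0 86.0
side calc 206 216 med diff 5.0 8.0
side jar 335 209 med diff 3.0 6.0
side marker 328 252 med diff 4.0 7.0
```

```bash
python3 -m pendant '[[[-0.6,-0.8,0.2],[0,0,0],-1],[[-0.6,-0.8,0.2],[0,0,0],-1],[[-0.6,-0.8,0],[0,0,0],-1],[[-0.6,-0.8,0],[0,0,0],-1],[[-0.6,-0.8,0],[0,0,0],-1],[[-0.8,-0.8,0],[0,0,0],-1],[[-0.8,-0.8,0],[0,0,0],-1],[[-0.8,-0.8,0],[0,0,0],-1],[[-0.8,-0.8,0],[0,0,0],-1],[[-0.8,-0.8,0],[0,0,0],-1]]'
python3 - <<'E'
from meas import *
t=snap("top","t10");s=snap("side","s10");t0=cv2.imread("pics/top0.png");s0=cv2.imread("pics/side0.png")
u=np.array([.0875,.996]);L=np.array([-u[1],u[0]]);p0=np.array([583,-103.6])
def prof(n,im,a,q,z):
    g=cv2.cvtColor(im,cv2.COLOR_BGR2GRAY).astype(np.float32);uv=proj(n,[[*(p0+x*u+q*L),z] for x in a]).astype(np.float32)
    return cv2.remap(g,uv[:,:1],uv[:,1:],cv2.INTER_LINEAR).ravel().astype(int)
for n in("top","side"):
  for q in(-50,0,50):
    print(n,q,"before",prof(n,{"top":t0,"side":s0}[n],np.arange(-20,22,2),q,60)); print(n,q,"after ",prof(n,{"top":t,"side":s}[n],np.arange(200,262,2),q,60))
for n,i,j in(("top",t,t0),("side",s,s0)):
    d=cv2.absdiff(i,j).max(2)
    for nm,X in(("tape",(334,-314,0)),("calc",(369,-118,0)),("jar",(700,-205,40)),("marker",(650,-315,0))):
        x,y=proj(n,[X])[0].round().astype(int);print(n,nm,np.median(d[y-12:y+13,x-12:x+13]),np.percentile(d[y-12:y+13,x-12:x+13],95))
# lever pad: panel-top edge vs pad in side view, relative to start
T0=cv2.cvtColor(s0,cv2.COLOR_BGR2GRAY);T1=cv2.cvtColor(s,cv2.COLOR_BGR2GRAY)
for nm,g,o in(("before",T0,0),("after",T1,229)):
    P=np.array([465.5,-115.5])+u*(o-17)
    uv=proj("side",[[*P,z] for z in range(30,96,3)]).astype(np.float32);print(nm,cv2.remap(g,uv[:,:1],uv[:,1:],cv2.INTER_LINEAR).ravel())
E
```

```text
time: 22.37
tool_pos: [175.1, -454.9, 207.6]
tcp_rot: [3.141, 0.0, 1.485]
contact_force: [0.7, 0.2, 0.4]
grip_width: 0.1
finger_force: 0.0
top -50 before [145 145 145 144 144 144 144 139 128 109  95  88  88  92  97 100  94  81
  60  42  32]
top -50 after  [144 144 145 145 144 137 126 110  95  86  80  73  63  51  53  60  73  76
  72  63  51  41  33  29  34  47  65  79  90  92  93]
top 0 before [146 146 145 144 144 145 141 132 112  96  84  82  86  92  96  94  86  72
  54  39  30]
top 0 after  [143 145 146 146 146 143 134 120 102  90  80  71  60  50  51  60  71  75
  69  60  48  39  30  27  35  49  68  82  91  94  94]
top 50 before [146 145 145 145 144 144 144 138 125 105  92  87  88  91  94  94  88  72
  53  36  31]
top 50 after  [143 142 141 140 139 131 117  99  89  82  77  67  57  48  54  65  75  76
  68  58  47  36  29  26  37  52  71  85  94  96  96]
side -50 before [ 69  70  69  69  70  72  71  69  69  70  72  79  86  95 105 106 106  99
  85  71  58]
side -50 after  [72 72 71 71 71 70 70 70 70 70 70 71 72 74 78 83 88 90 92 91 84 76 68 58
 49 42 40 37 36 38 40]
side 0 before [ 67  66  66  67  67  67  67  66  66  69  73  78  89  98 104 109 106 103
  91  75  61]
side 0 after  [66 67 68 68 68 68 68 67 66 66 66 67 70 72 77 82 87 89 91 92 83 74 64 55
 46 39 37 35 34 37 39]
side 50 before [ 67  67  66  66  66  66  66  66  66  66  70  76  84  92 100  98  97  87
  75  63  50]
side 50 after  [65 65 66 66 67 68 68 67 67 67 68 68 72 76 79 83 87 87 83 79 73 64 56 53
 52 51 53 56 58 61 63]
top tape 6.0 8.0
top calc 6.0 7.7999999999999545
top jar 6.0 7.0
top marker 7.0 8.0
side tape 3.0 5.0
side calc 3.0 5.0
side jar 2.0 5.0
side marker 3.0 6.0
before [100 100 100 100 102 101 102 103 103 102 104 104  94  75  63  68  80  86
  86  89  87  76]
after [ 99  98 100  97  90  82  75  70  69  68  66  64  61  58  63  75  82  88
  89  82  68  56]
```

The drawer is flush against the cabinet with no gap in the profiles, the lever pad is back at its up height, and the bystanders are unchanged. Handing in.

```bash
python3 -c "
from plant import bot
print(bot.close_job())"
```

```text
the job is handed in; nothing more can be done
None
```

The scraper lies flat in its cut-out, the drawer was eased home until it met its stop, the lever measured as back up and the other things on the bench as unmoved; the job was handed in at about 22 s, and no verdict came back.

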